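# Swap the specimen plate in a dovetail dock

### The job

Change the specimen in the dovetail dock: press the catch pad down so that the plate with the plain block springs loose, draw it out and lay it flat and right way up in the middle of the empty white tray. Then slide the plate with the ribbed block into the dovetail, tab last, until it is fully home and the catch has clicked up behind it. Keep both plates upright all the way, and leave the plate with the round core and everything else on the bench where they are.

Things in the scene. Friction and masses are not known exactly. Their poses are not given: they have to be found in the camera images.
- dock: Fixed aluminium dock. Origin: underside centre of its base, 124 wide (y), 30 high, x = -172 to +153 mm; x is the sliding-in direction, z up. Channel floor z = 30. Dovetail rails from x = -35 to 115, 20 high over the floor, outer faces y = +-58; 1.5 mm play each side, no lifting out there. End block from x = 115, 32 high over the floor.
- dock_apron (a point): Point on the open apron's floor, dock x = -110, y = 0, z = 30 mm. A plate centred here, facing along dock x, can be set down or lifted off; it lies clear of the dovetail. Two upright guides 12 high funnel from 58 mm off the centre line at x = -168 to 38 mm at x = -35. Site axes as the dock's.
- dock_home (a point): Where a plate's origin is when fully home: dock x = 60, y = 0, z = 30 mm. A sprung ejector (9 to 12 N) in the end block acts on its last 25 mm: it drives a freed plate about 25 mm out in half a second, where the plate keeps the catch down. Going in, push about 2 mm past home (stop at 4.5 mm) with up to 20 N, then let go.
- catch (a joint): Sprung catch, slides vertically: 0 = up, 0.010 m = fully down (2 to 4 N). Pad and nose are one piece. The nose (dock y = 22 to 34 mm, x = -14 to +10, 8 high over the floor, ramped towards the apron, upright towards the end block) stands behind the rear edge of a plate at home. Frees it when 8 mm down; a plate sliding in over it pushes it down.
- catch_pad (a point): Centre of the top of the catch's black press pad, 34 x 34 mm, beside the rail on the dock's +y side, at dock x = 6, y = 84, z = 55 mm when up. Press straight down.
- plate_plain: Plate with the plain block; starts home in the dock. Light alloy, 100 (x) x 72 (y, 56 at the top) x 14 mm. Upright tab at the rear, x = -50 to -42, 40 wide, z = 14 to 40. Wooden block 56 (x) x 40 (y), z = 14 to 54, centred at x = 12. 0.3 kg. Origin: centre of the underside; z up; +x is the front end, which enters the dovetail first.
- plate_ribbed: Plate with the ribbed block, flat on the bench. Plate, tab, origin and axes as for the plain one. Wooden block 56 (x) x 40 (y), z = 14 to 44, centred at x = 12, with a half-round rib of 10 mm radius along x on its top (to z = 54). 0.3 kg.
- plate_round: Plate with the round core, flat on the bench, not to be moved. Plate, tab, origin and axes as for the plain one. Upright wooden cylinder 48 mm across, z = 14 to 54, centred at x = 12.
- tray: Fixed empty white tray, 150 (x) x 120 (y) outside, walls 5 thick and 14 high, inner floor at z = 5. Origin: centre of its underside, z up.
- stock_box: Bystander: open grey box 125 x 95 x 45 mm with wooden samples. Origin: centre of its underside.
- bottle: Bystander: white bottle 44 across, 130 high. Origin: centre of its underside.
- jar: Bystander: amber jar 60 across, 70 high. Origin: centre of its underside.
- vial: Bystander: glass vial 34 across, 50 high, beside the dock. Origin: centre of its underside.
- brush: Bystander: small brush lying flat.
- screwdriver: Bystander: screwdriver lying flat.
- mouse: Bystander: computer mouse 100 x 60 x 32 mm.
Mind the look-alikes: they are no part of the job. Of the things shaped like the tray, the white one is meant.

How it is judged:
By the outcome, as a careful person would: the job done as asked, in the order asked, and still so for the second after the job is handed in, with the robot touching nothing.
It also fails if it takes over 70 s, if anything falls off the work surface, if the arm or the gripper's body presses on something with over 40 N, if the wrist force passes 120 N, or if a joint passes its speed limit or range.

### The arm

A 6-joint arm with a two-finger parallel gripper is mounted at the origin on the work surface. World frame = base frame: x ahead of the robot, y to its left, z up, the work surface at z = 0. Lengths are in m, angles in rad, forces in N, time in s.
With the tool pointing down it reaches from about 0.25 to 0.775 m from the base axis. Payload 8.9 kg.
Tool frame: the origin (TCP) lies midway between the tips of the shut fingers; the grasp point (between the pads) lies 19 mm behind it (robot.grasp_offset is the distance from the TCP to the grasp point, in m); x points along the fingers, z is the direction in which the jaws open and shut, and the axes are right-handed (so a half turn about x gives the same grasp; the last joint's range is limited). The gripper opens to 85 mm and grips with 20 to 120 N. Pads are 22 mm wide; open, the fingers measure 114 mm over their backs; the gripper's body (76 mm by 85 mm) begins 54 mm behind the grasp point. The pads swing forward as they close: fully open they stand 13 mm farther back than shut.
Start: joints at [0.984, 0.291, -0.153, 1.127, 0, 1.431], TCP at [0.227, 0.473, 0.231] pointing down, gripper open.
Joint ranges: [-2.52, 2.52], [-0.91, 1.74], [-1.3, 1.37], [-1.96, 2.02], [-1.52, 1.47], [-3.14, 3.14]. Speed limits (rad/s): [2.22, 2.22, 2.79, 3.14, 3.14, 3.14].

### API

Orientations are given as a rotation vector (axis times angle).
In Python, from plant import robot gives the robot as it stands.
- The arm moves only by the shell command python3 -m crank 'ROWS' [OPENING] [FORCE]. ROWS is JSON, a list that holds one entry, the list of rows, each a list of 4 numbers: the shift along the tool's x, y, z in cm, then the turn about the tool's x in degrees. In form: [[[dx, dy, dz, yaw], ...]]. A call has 1 to 12 rows; each row is the pose to reach, as a shift and turn from the pose commanded when the call began, along the tool's axes at that moment; what a row does not reach only later rows make up. A row lasts 1/8 s, in which the tool goes at most 62.5 mm and 10.7 degrees, less where a joint would pass 70% of its speed; a pose out of reach is approached as far as the arm can. A call with a gripper value outside its range is refused whole. OPENING is the closure in counts, from 0 (fully open) to 255 (shut), set as the call begins (- or left out, the last holds). The fingers move at their own pace and stop on an object; FORCE is the grip in N (left out, the last holds). Time passes only in rows, so rows that repeat a pose let the fingers close. It gives the time, the measured TCP pose, the force and the opening at its end, in the units of the state.
- robot.state(): the state, without advancing time (a new reading comes with each control period).
- robot.capture(name): name is "scene" or "top" or "wrist"; returns a dict with "img" (480x640x3 uint8, blue, green, red), "intrinsics" (3x3 intrinsics, pixels), "dist" ([k1, k2, p1, p2, k3] as OpenCV has them; the pictures are not rectified), "rvec" (rotation vector, rad) and "tvec" (3), from world to camera coordinates, as OpenCV has them; the wrist camera has in their place "hand_eye" (4x4, takes a point from camera to tool coordinates, whose origin is the TCP and whose axes are the tool frame's). Camera axes: x right, y down, z forward; pixel columns grow to the right and rows downward; lengths in m; the calibration is good to about 2 mm. A picture is of the moment at which its call begins: read the wrist's pose just before it. There is no depth.
- robot.job_done(): hands the job in, once; it reports no verdict.
The state is a dict: "t": time; "qpos": joint angles; "joint_velocities": joint speeds; "tau": joint torques, N m; "position": TCP position; "tool_rot": TCP orientation; "contact_force": force on the tool from outside, world axes, zero at the start; "moment": the same for the moment, N m; "grip_width": opening from 0.0 (shut) to 1.0 (fully open).
Only numpy, scipy, OpenCV 4.12 (cv2) and the standard library are available. Lean on these libraries where they do the work, as an engineer would, in place of code of your own. Each camera call takes 0.05 s, during which the arm holds its last target.

## Working session

There is one attempt and no reset: what is moved stays moved. The work goes in short steps, Python scripts to look and compute and a shell command to move; the robot and the scene stay as the last step left them, time stands still between calls to the robot, and variables do not carry over. Pictures are saved under pics/ and viewed, and the job is handed in when it is done.

```bash
ls; mkdir -p pics; python3 - <<'E'
from plant import robot
import cv2
print(robot.state(), robot.grasp_offset)
for n in ["scene","top","wrist"]:
    c=robot.capture(n); cv2.imwrite(f"pics/{n}0.png",c["img"])
    print(n,{k:(v.tolist() if hasattr(v,'tolist') else v) for k,v in c.items() if k!="img"})
E
```

```text
pics
{'t': 0.0, 'qpos': array([ 9.83698682e-01,  2.91263133e-01, -1.54129059e-01,  1.12670607e+00,
       -1.61697119e-05,  1.43149461e+00]), 'joint_velocities': array([-0.00012264,  0.00111114, -0.00047884,  0.00061425,  0.00098265,
       -0.00173911]), 'tau': array([ 5.80722393e-03, -5.37139285e+01,  3.31375659e+01,  1.56254217e-02,
        3.56156097e-04, -2.48936590e-05]), 'position': array([0.22706885, 0.4728636 , 0.2307402 ]), 'tool_rot': array([-0.87394969,  1.38958957,  0.8730503 ]), 'contact_force': array([-0.08778304, -0.54018059,  0.397764  ]), 'moment': array([0.02295153, 0.03502392, 0.04595549]), 'grip_width': 0.9963777622847646} 0.0187
scene {'intrinsics': [[552.9397014747221, 0.0, 325.1803277817634], [0.0, 552.9397014747221, 254.38865860890863], [0.0, 0.0, 1.0]], 'dist': [0.04823447145672403, 0.0, 0.0, 0.0, 0.0], 'rvec': [1.9387201527575924, 1.1085633261842007, -0.5585957047698122], 'tvec': [-0.23726688473676347, -0.1485164727954607, 1.574701396956583]}
top {'intrinsics': [[527.5867043537046, 0.0, 318.79513865279097], [0.0, 527.5867043537046, 237.61207893079143], [0.0, 0.0, 1.0]], 'dist': [-0.004128815801469798, 0.0, 0.0, 0.0, 0.0], 'rvec': [2.1255420533095086, -2.1278231067678544, 0.18751582847237475], 'tvec': [-0.011009664572128802, 0.44305730779131075, 1.3139583070305263]}
wrist {'intrinsics': [[411.0718170264739, 0.0, 323.1621519985641], [0.0, 411.0718170264739, 237.82112914617002], [0.0, 0.0, 1.0]], 'dist': [0.001923357448329512, 0.0, 0.0, 0.0, 0.0], 'hand_eye': [[0.0009441941774345367, -0.30216060790272187, 0.9532565633286832, -0.1425980668531877], [-0.0007076674792087435, -0.9532569514482598, -0.30216002998793234, 0.07726463209289064], [0.9999993038518044, -0.0003892909282420306, -0.0011138888988672698, 0.00037442946480448214], [0.0, 0.0, 0.0, 1.0]]}
```

View pics/top0.png

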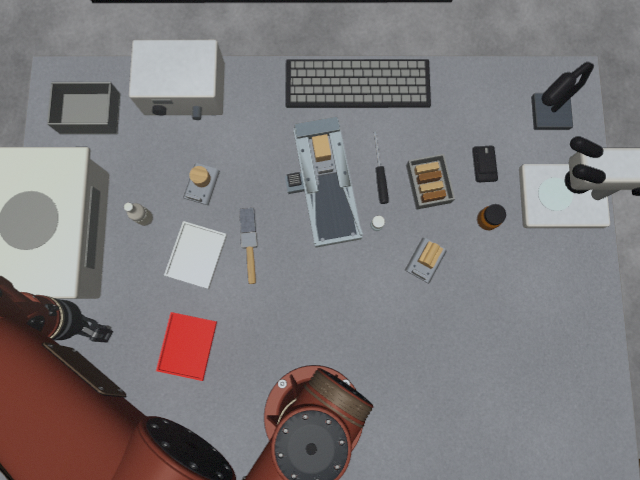

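View pics/scene0.png

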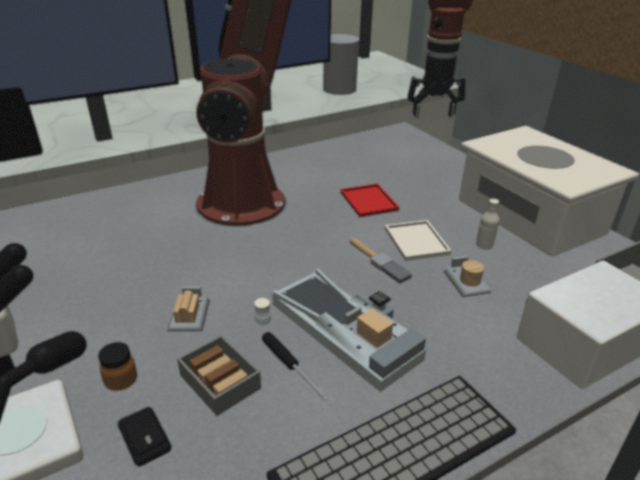

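View pics/wrist0.png

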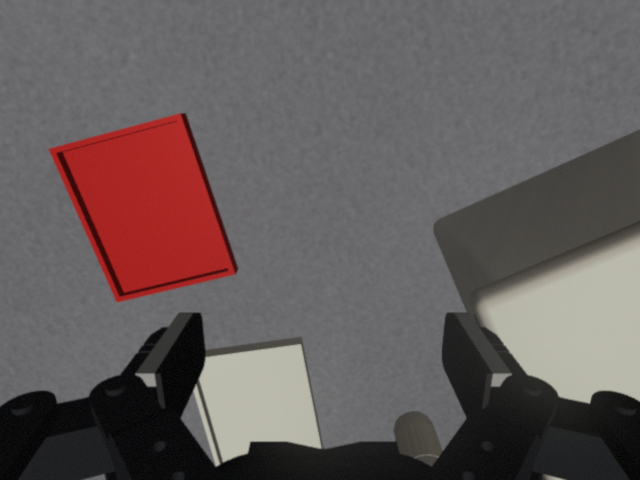

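The top view looks down with +x up and +y left. The dock is at about (328,180) with its end block away from the robot. The white tray is at (195,254), the ribbed plate at (428,258), the round plate at (200,183), and the catch pad at (294,180).

```bash
cat > h.py <<'E'
import numpy as np, cv2
from plant import robot
from scipy.spatial.transform import Rotation as R
def cam(name):
    s=robot.state() if name=="wrist" else None
    c=robot.capture(name)
    K=np.array(c["intrinsics"]);D=np.array(c["dist"],float)
    if name=="wrist":
        T=np.eye(4);T[:3,:3]=R.from_rotvec(s["tool_rot"]).as_matrix();T[:3,3]=s["position"]
        W=T@np.array(c["hand_eye"]); Rw,o=W[:3,:3],W[:3,3]
    else:
        Rc=R.from_rotvec(c["rvec"]).as_matrix();Rw=Rc.T;o=-Rc.T@np.array(c["tvec"])
    return dict(img=c["img"],K=K,D=D,R=Rw,o=o)
def p2w(c,uv,z):
    u=cv2.undistortPoints(np.array(uv,float).reshape(-1,1,2),c["K"],c["D"]).reshape(-1,2)
    d=np.c_[u,np.ones(len(u))]@c["R"].T
    return c["o"]+d*((z-c["o"][2])/d[:,2])[:,None]
def w2p(c,P):
    Rc=c["R"].T
    return cv2.projectPoints(np.array(P,float).reshape(-1,1,3),cv2.Rodrigues(Rc)[0],-Rc@c["o"],c["K"],c["D"])[0].reshape(-1,2)
def tool():
    s=robot.state();return R.from_rotvec(s["tool_rot"]).as_matrix(),s["position"]
E
python3 - <<'E'
from h import *
c=cam("top")
def crop(n,x,y,w,h,k):
    cv2.imwrite(f"pics/{n}.png",cv2.resize(c["img"][y:y+h,x:x+w],None,fx=k,fy=k,interpolation=cv2.INTER_CUBIC))
crop("t_dock",280,110,100,140,4)
crop("t_rib",400,230,60,60,8)
crop("t_tray",155,215,80,80,7)
print(tool())
E
```

```text
(array([[-4.44067309e-04, -9.01404803e-01,  4.32977117e-01],
       [-6.73102933e-04,  4.32977331e-01,  9.01404558e-01],
       [-9.99999675e-01,  1.08846129e-04, -7.99009295e-04]]), array([0.22715215, 0.47302201, 0.23096262]))
```

View pics/t_dock.png

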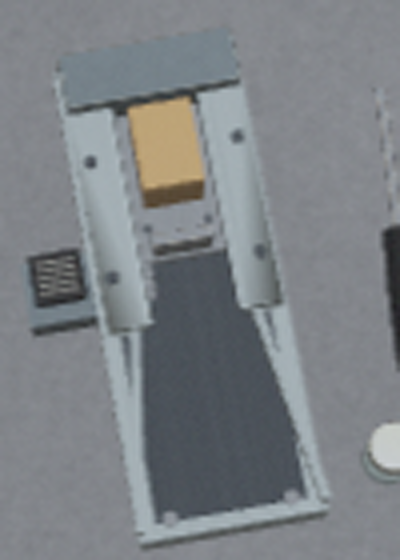

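View pics/t_rib.png

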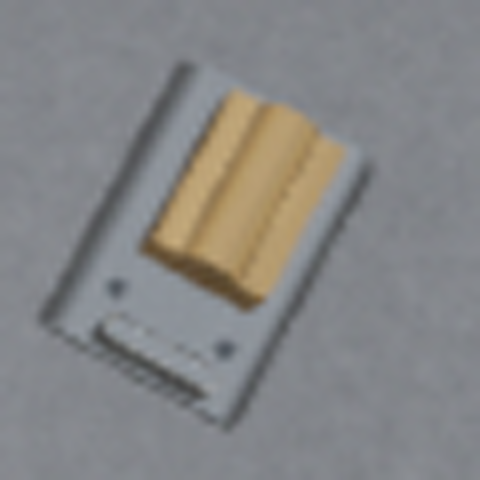

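View pics/t_tray.png

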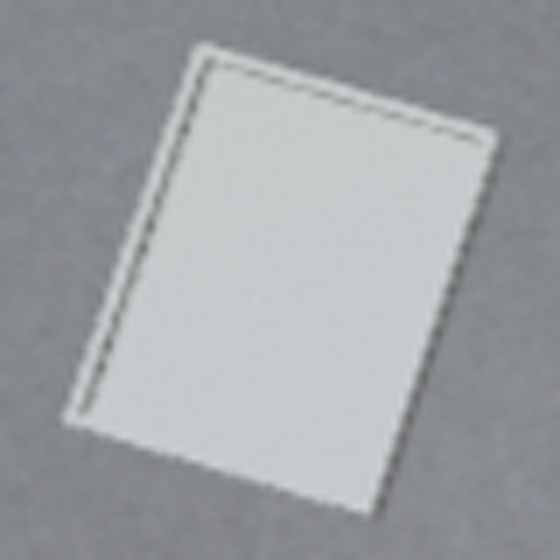

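```bash
cat > fit.py <<'E'
from h import *
from scipy.optimize import least_squares
def fit(c,local,px,z0=0,verbose=True):
    # each pixel ray cast onto plane at known height, then a rigid 2D fit
    local=np.array(local,float)/1000
    W=np.array([p2w(c,[p],z0+l[2])[0][:2] for p,l in zip(px,local)])
    a=local[:,:2];am,wm=a.mean(0),W.mean(0)
    H=(a-am).T@(W-wm);th=np.arctan2(H[0,1]-H[1,0],H[0,0]+H[1,1])
    Rm=np.array([[np.cos(th),-np.sin(th)],[np.sin(th),np.cos(th)]])
    t=wm-Rm@am
    if verbose: print("origin",t.round(4),"yaw deg",np.degrees(th).round(2),"res mm",((W-(a@Rm.T+t))*1000).round(1).tolist())
    return t,th
E
python3 - <<'E'
from fit import *
c=cam("top")
px=lambda l,x,y,k:[(x+(u+.5)/k-.5,y+(v+.5)/k-.5) for u,v in l]
print("dock");t,th=fit(c,[[-35,58,50],[-35,-58,50],[115,62,62],[115,-62,62],[153,62,62],[153,-62,62],[-172,62,30],[-172,-62,30],[6,84,55]],
 px([(107,333),(282,303),(66,112),(243,80),(57,62),(237,28),(137,533),(328,500),(54,278)],280,110,4))
Rm=np.array([[np.cos(th),-np.sin(th)],[np.sin(th),np.cos(th)]])
for n,l in dict(apron=[-.11,0],home=[.06,0],pad=[.006,.084]).items(): print(n,(Rm@l+t).round(4))
print("rib");fit(c,[[50,36,0],[50,-36,0],[-50,36,0],[-50,-36,0],[-50,0,0],[0,0,44]],px([(185,62),(370,168),(42,320),(230,430),(136,375),(243,200)],400,230,8)[:4]+[]) if 0 else fit(c,[[50,36,0],[50,-36,0],[-50,36,0],[-50,-36,0]],px([(185,62),(370,168),(42,320),(230,430)],400,230,8))
print("tray");fit(c,[[75,60,14],[75,-60,14],[-75,60,14],[-75,-60,14]],px([(200,42),(497,133),(65,423),(373,516)],155,215,7))
E
```

```text
dock
origin [ 0.6041 -0.0306] yaw deg 10.2 res mm [[-0.6, 0.3], [-1.2, 1.1], [-1.7, -3.3], [-1.8, 3.0], [-4.6, -3.9], [-3.1, -0.1], [7.2, 1.3], [6.7, -0.1], [-0.9, 1.7]]
apron [ 0.4958 -0.0501]
home [ 0.6631 -0.02  ]
pad [0.5951 0.0531]
rib
origin [ 0.39   -0.2908] yaw deg -30.28 res mm [[-0.7, -0.9], [0.1, 1.8], [0.1, -1.5], [0.4, 0.6]]
tray
origin [0.4045 0.3105] yaw deg -16.63 res mm [[0.2, -0.8], [-0.4, 1.3], [0.2, -0.2], [0.1, -0.4]]
```

```bash
cat >> h.py <<'E'
def go(x,y,z,yaw=None):
    """shift in tool axes (cm) and turn (deg) to TCP xyz with jaw axis (tool z) at world angle yaw"""
    Rm,p=tool(); d=Rm.T@(np.array([x,y,z])-p)*100
    cur=np.degrees(np.arctan2(Rm[1,2],Rm[0,2]))
    dy=0 if yaw is None else (cur-yaw+90)%180-90
    print("shift cm",d.round(2),"turn",round(dy,2),"cur yaw",round(cur,2),"tilt",Rm[2].round(4))
E
python3 - <<'E'
from h import *
go(.56,-.02,.26,100.2)
E
```

```text
shift cm [ -2.88 -51.35 -30.04] turn -35.86 cur yaw 64.34 tilt [-1.e+00  1.e-04 -6.e-04]
```

```bash
python3 -m crank '[[[-0.5,-5,-3,-3.6],[-1,-10,-6,-7.2],[-1.5,-15,-9,-10.8],[-2,-20,-12,-14.4],[-2.5,-25.5,-15,-18],[-2.9,-31,-18,-21.6],[-2.9,-36,-21,-25.2],[-2.9,-41,-24,-28.8],[-2.9,-46,-27,-32.4],[-2.9,-51.4,-30,-35.9],[-2.9,-51.4,-30,-35.9],[-2.9,-51.4,-30,-35.9]]]' 0
python3 - <<'E'
from h import *
c=cam("wrist"); cv2.imwrite("pics/w1.png",c["img"]); print(tool())
np.savez("w1.npz",**c)
E
```

```text
t: 1.75
position: [0.5603, -0.0197, 0.2599]
tool_rot: [-1.338, 1.12, 1.34]
contact_force: [-0.8, -0.3, 0.1]
grip_width: 0.999
(array([[-7.57745808e-04, -9.84042988e-01, -1.77929267e-01],
       [ 3.49309602e-04, -1.77929568e-01,  9.84043163e-01],
       [-9.99999652e-01,  6.83502180e-04,  4.78561049e-04]]), array([ 0.56014196, -0.01906215,  0.26016274]))
```

View pics/w1.png

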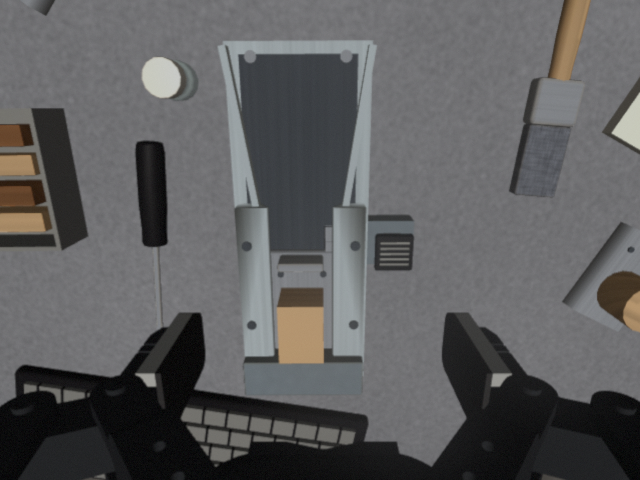

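The wrist view shows the dock centred: its apron end at row 45, rail near ends at about row 207, the end block at row 350, and the press pad at (394,252). The nose is showing at (329,238).

```bash
python3 - <<'E'
import cv2
i=cv2.imread("pics/w1.png")
cv2.imwrite("pics/w1a.png",cv2.resize(i[190:410,220:430],None,fx=2.7,fy=2.7,interpolation=cv2.INTER_CUBIC))
cv2.imwrite("pics/w1b.png",cv2.resize(i[30:70,210:390],None,fx=4,fy=4,interpolation=cv2.INTER_CUBIC))
E
```

```text
(no output)
```

View pics/w1a.png

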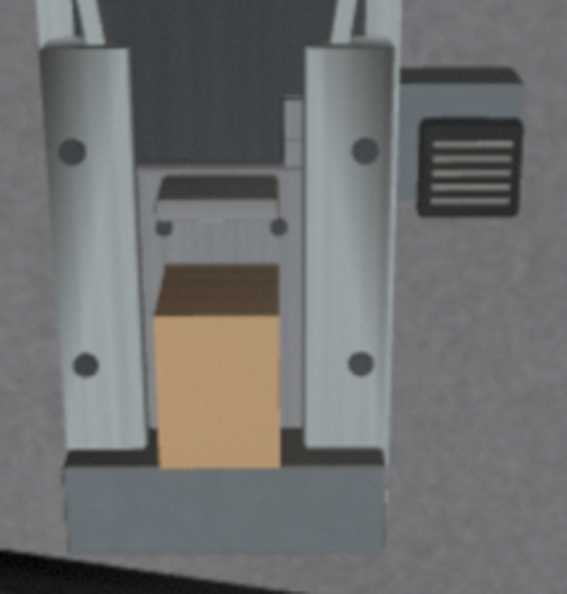

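View pics/w1b.png

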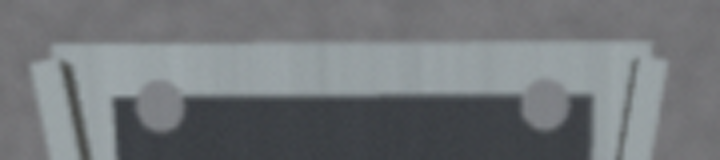

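```bash
python3 - <<'E'
from fit import *
c=dict(np.load("w1.npz"))
f=lambda l,x,y,k:[(x+(u+.5)/k-.5,y+(v+.5)/k-.5) for u,v in l]
a=f([(41,47),(393,45),(67,449),(388,447),(66,466),(384,466),(69,552),(384,552),(469,167)],220,190,2.7)+f([(50,44),(652,42)],210,30,4)
t,th=fit(c,[[-35,-58,50],[-35,58,50],[115,-58,50],[115,58,50],[115,-60,62],[115,60,62],[153,-60,62],[153,60,62],[6,84,55],[-172,-62,30],[-172,62,30]],a)
b=f([(155,316),(280,316),(280,468),(158,468)],220,190,2.7)
fit(c,[[44,-20,84],[44,20,84],[100,20,84],[100,-20,84]],b)
Rm=np.array([[np.cos(th),-np.sin(th)],[np.sin(th),np.cos(th)]])
for n,l in dict(apron=[-.11,0],home=[.06,0],pad=[.006,.084],block=[.072,0]).items(): print(n,(Rm@l+t).round(4))
print("padmeas",p2w(c,[a[8]],.055))
P=Rm@[.006,.084]+t; go(P[0],P[1],.085,np.degrees(th)+90)
E
```

```text
origin [ 0.6039 -0.0323] yaw deg 10.52 res mm [[-0.3, 0.8], [0.1, -0.6], [0.8, -0.2], [0.4, 1.3], [-0.9, 3.4], [1.1, -3.2], [-2.2, 1.9], [-0.6, -2.7], [-0.4, -1.0], [0.9, 0.1], [1.2, 0.3]]
origin [ 0.6046 -0.0314] yaw deg 9.85 res mm [[0.1, 0.2], [-0.1, -0.1], [-0.1, 0.2], [0.2, -0.4]]
apron [ 0.4957 -0.0523]
home [ 0.6629 -0.0213]
pad [0.5944 0.0514]
block [ 0.6747 -0.0191]
padmeas [[0.59403587 0.0504086  0.055     ]]
shift cm [17.52 -4.64  6.32] turn -0.27 cur yaw 100.25 tilt [-1.e+00  7.e-04  5.e-04]
```

```bash
python3 -m crank '[[[1,-4.6,6.3,-0.2],[4,-4.6,6.3,-0.2],[9,-4.6,6.3,-0.2],[14,-4.6,6.3,-0.2],[17.5,-4.6,6.3,-0.2],[17.5,-4.6,6.3,-0.2],[17.5,-4.6,6.3,-0.2]]]' 255 60
python3 - <<'E'
from h import *
c=cam("wrist"); cv2.imwrite("pics/w2.png",c["img"]);go(.5944,.0514,.055)
E
```

```text
t: 2.68
position: [0.5955, 0.0512, 0.0871]
tool_rot: [-1.344, 1.116, 1.341]
contact_force: [0.6, -0.1, 1.0]
grip_width: 0.001
shift cm [3.24 0.15 0.08] turn 0 cur yaw 100.48 tilt [-1.0e+00 -2.9e-03 -6.0e-04]
```

View pics/w2.png

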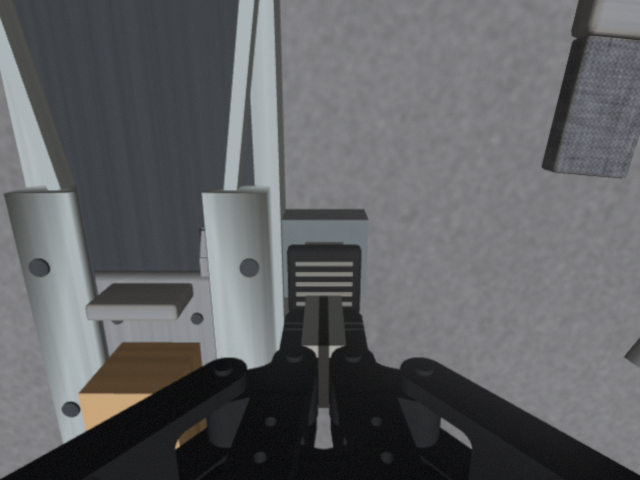

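The shut fingers stand over the pad, at about (323,300). Now I press straight down.

```bash
python3 -m crank '[[[1.5,0.1,0.05,0],[2.9,0.1,0.05,0],[3.4,0.1,0.05,0],[3.7,0.1,0.05,0],[3.9,0.1,0.05,0],[4.0,0.1,0.05,0],[4.05,0.1,0.05,0],[4.05,0.1,0.05,0],[4.05,0.1,0.05,0]]]'
python3 - <<'E'
from h import *
c=cam("wrist"); cv2.imwrite("pics/w3.png",c["img"]);go(.5944,.0514,.046);print(robot.state()["contact_force"])
E
```

```text
t: 3.85
position: [0.5937, 0.0508, 0.045]
tool_rot: [-1.342, 1.117, 1.342]
contact_force: [-0.8, -0.3, 5.2]
grip_width: -0.004
shift cm [-0.1  -0.07  0.05] turn 0 cur yaw 100.44 tilt [-1.e+00 -2.e-04  1.e-04]
[-1.70718767  1.51907686  5.19671149]
```

View pics/w3.png

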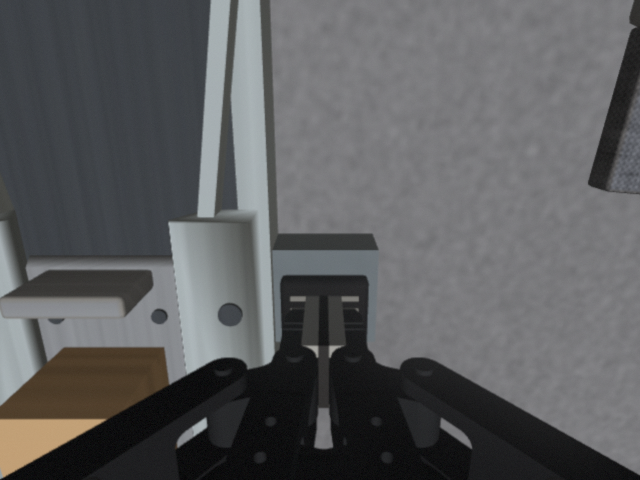

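The plate's rear edge (row 258) has moved towards the apron and now covers the nose. I'll hold a moment, then rise and look.

```bash
python3 -m crank '[[[0,0,0,0],[0,0,0,0],[0,0,0,0],[-2,0,0,0],[-6,0,0,0],[-11,2,-2,0],[-16,4,-4,0],[-20,6,-7,0],[-20,6,-7,0],[-20,6,-7,0]]]' 0
python3 - <<'E'
from h import *
c=cam("wrist"); cv2.imwrite("pics/w4.png",c["img"]);np.savez("w4.npz",**c);go(.6504,-.024,.13)
E
```

```text
t: 5.15
position: [0.547, -0.0289, 0.2441]
tool_rot: [-1.341, 1.118, 1.343]
contact_force: [0.1, 0.8, -1.1]
grip_width: 0.994
shift cm [ 11.33 -10.29  -1.44] turn 0 cur yaw 100.45 tilt [-1.0e+00  1.9e-03  9.0e-04]
```

View pics/w4.png

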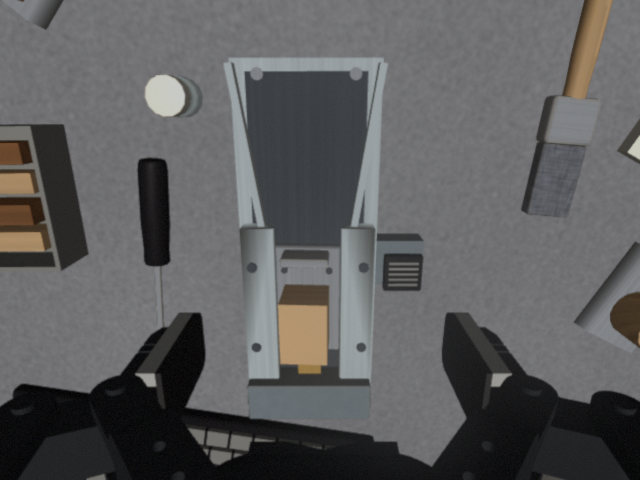

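The plate has sprung out: its rear edge is at row 246, the block top spans (280–329, 306–364), and the ejector (orange) shows behind it.

```bash
python3 - <<'E'
from fit import *
c=dict(np.load("w4.npz"))
m=cv2.inRange(cv2.cvtColor(c["img"],cv2.COLOR_BGR2HSV),(5,70,150),(25,255,255));m[:,:250]=0;m[:,360:]=0;m[:290]=0;m[364:]=0
ys,xs=np.nonzero(m);print(xs.min(),xs.max(),ys.min(),ys.max())
for r in (310,335,360): q=np.nonzero(m[r])[0];print(r,q.min(),q.max())
r1=[np.nonzero(m[r])[0] for r in (315,355)]
E=[(r1[0].min()-.5,315),(r1[0].max()+.5,315),(r1[1].min()-.5,355),(r1[1].max()+.5,355)]
W=p2w(c,E,.084);print(W)
M=p2w(c,[(304.5,305.5),(304.5,364)],.084);print("ends",M, M.mean(0))
a=M.mean(0); th=np.radians(10.4); X=np.array([np.cos(th),np.sin(th)]);Y=np.array([-X[1],X[0]]);d=a[:2]-[.604,-.032];print("block in dock",d@X,d@Y)
go(a[0],a[1],.13)
E
```

```text
278 326 305 363
310 278 326
335 279 326
360 281 326
[[ 0.63721618 -0.04965112  0.084     ]
 [ 0.63011766 -0.0109001   0.084     ]
 [ 0.67448057 -0.04322077  0.084     ]
 [ 0.66729543 -0.00400183  0.084     ]]
ends [[ 0.62486905 -0.03009759  0.084     ]
 [ 0.67939658 -0.02088277  0.084     ]] [ 0.65213281 -0.02549018  0.084     ]
block in dock 0.04851720872906219 -0.002286022407900386
shift cm [ 11.33 -10.43  -1.62] turn 0 cur yaw 100.45 tilt [-1.0e+00  1.9e-03  9.0e-04]
```

```bash
python3 -m crank '[[[1,-5,-1.5,0],[5,-10.4,-1.5,0],[10,-10.4,-1.5,0],[14,-10.4,-1.5,0],[16,-10.4,-1.5,0],[16,-10.4,-1.5,0],[16,-10.4,-1.5,0]]]' 0
python3 - <<'E'
from h import *
c=cam("wrist"); cv2.imwrite("pics/w5.png",c["img"]);np.savez("w5.npz",**c);go(.652,-.025,.055)
E
```

```text
t: 6.08
position: [0.6526, -0.0245, 0.0851]
tool_rot: [-1.343, 1.117, 1.343]
contact_force: [-0.2, 0.2, 0.6]
grip_width: 1.001
shift cm [ 3.06  0.11 -0.02] turn 0 cur yaw 100.47 tilt [-1.0e+00 -1.1e-03 -4.0e-04]
```

View pics/w5.png

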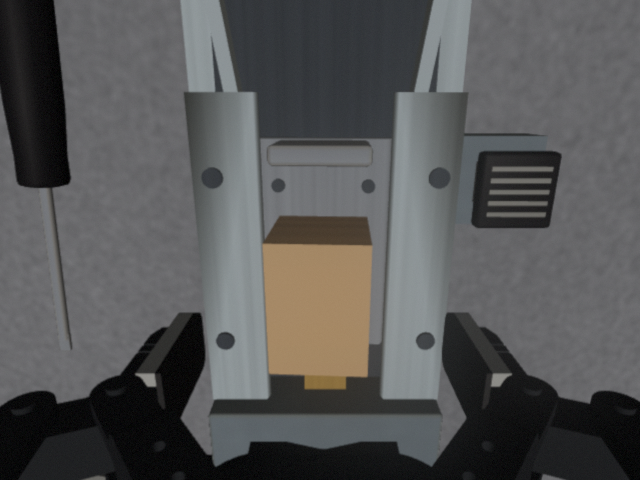

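The block top (cols 266–371) sits about 1.5 mm left of the jaw axis at col 323. The rails are symmetric about col 326, so the yaw is right. I'll descend and grip.

```bash
python3 -m crank '[[[1.5,0.1,-0.1,0],[3,0.1,-0.1,0],[3,0.1,-0.1,0],[3,0.1,-0.1,0]]]' 0
python3 -m crank '[[[0,0,0,0],[0,0,0,0],[0,0,0,0],[0,0,0,0],[0,0,0,0],[0,0,0,0]]]' 255 60
python3 - <<'E'
from h import *
c=cam("wrist"); cv2.imwrite("pics/w6.png",c["img"]);s=robot.state();print(s["contact_force"])
go(.4957+.012*.98,-.0523+.002,.055)
E
```

```text
t: 6.62
position: [0.6516, -0.0261, 0.0548]
tool_rot: [-1.342, 1.118, 1.342]
contact_force: [-0.4, 0.1, 0.4]
grip_width: 1.0
t: 7.38
position: [0.6518, -0.026, 0.0551]
tool_rot: [-1.342, 1.117, 1.342]
contact_force: [-0.8, 0.5, 4.2]
grip_width: 0.459
[-0.64999864  0.53730903  4.73564752]
shift cm [ 0.   14.63  0.23] turn 0 cur yaw 100.44 tilt [-1.e+00 -4.e-04 -1.e-04]
```

View pics/w6.png

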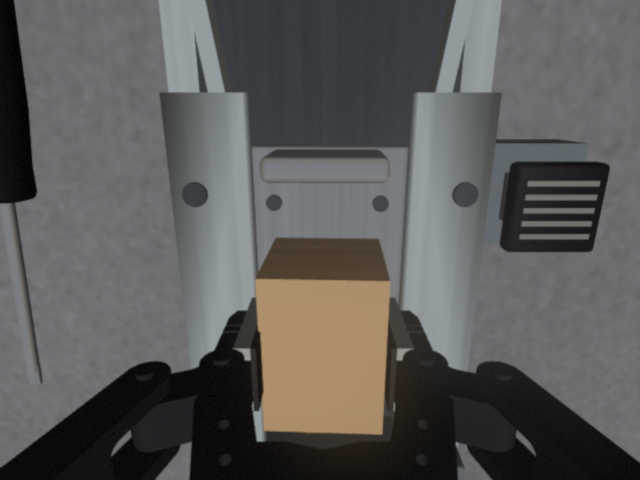

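```bash
python3 -m crank '[[[0,1,0.1,0],[0,2.5,0.15,0],[0,4.5,0.15,0],[0,6.5,0.15,0],[0,8.5,0.15,0],[0,10.5,0.15,0],[0,12.5,0.15,0],[0,14.3,0.15,0],[0,14.8,0.15,0],[0,14.8,0.15,0]]]'
python3 - <<'E'
from h import *
c=cam("wrist"); cv2.imwrite("pics/w7.png",c["img"]);s=robot.state();print(s["contact_force"],s["grip_width"],tool()[1])
E
```

```text
t: 8.68
position: [0.5048, -0.0514, 0.0549]
tool_rot: [-1.341, 1.119, 1.343]
contact_force: [-4.6, 0.7, 8.8]
grip_width: 0.457
[-5.90335586  0.74439597  9.31365188] 0.458229531031628 [ 0.5047595  -0.0513841   0.05482522]
```

View pics/w7.png

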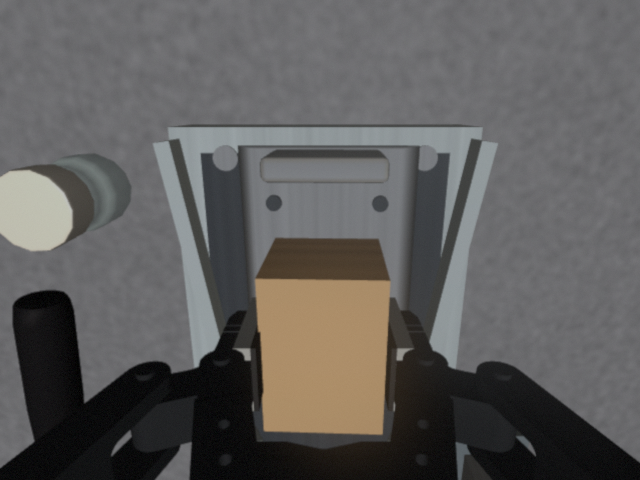

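The plate lies on the apron clear of the dovetail, and the grip is square. I'll lift it and carry it above the tray.

```bash
python3 -m crank '[[[-0.5,-0.1,0,0],[-2,-0.1,0,0],[-5,-0.1,0,0],[-9,-0.1,0,0],[-11,-0.1,0,0],[-11,-0.1,0,0]]]'
python3 - <<'E'
from h import *
s=robot.state();print(s["contact_force"],s["grip_width"]);go(.416,.307,.16,73.4)
E
```

```text
t: 9.48
position: [0.508, -0.0514, 0.1666]
tool_rot: [-1.345, 1.116, 1.339]
contact_force: [0.4, -0.3, -3.0]
grip_width: 0.457
[ 0.42207595 -0.30532687 -2.99296087] 0.45727799820700754
shift cm [ 0.61  2.55 36.91] turn 27.05 cur yaw 100.45 tilt [-1.     -0.0031 -0.0014]
```

```bash
python3 -m crank '[[[0,0.3,3,2],[0,0.6,7.5,5],[0,0.9,12.5,9],[0,1.2,17.5,13],[0,1.6,22.5,17],[0,2,27.5,21],[0,2.3,32,24],[0.3,2.5,35.5,26.5],[0.6,2.6,36.9,27.0],[0.6,2.6,36.9,27.0],[0.6,2.6,36.9,27.0]]]'
python3 - <<'E'
from h import *
c=cam("wrist"); cv2.imwrite("pics/w8.png",c["img"]);np.savez("w8.npz",**c);go(.416,.307,.16,73.4)
E
```

```text
t: 10.85
position: [0.4144, 0.306, 0.1585]
tool_rot: [-0.994, 1.333, 0.993]
contact_force: [0.2, 0.0, -3.2]
grip_width: 0.459
shift cm [-0.13 -0.1   0.14] turn -0.0 cur yaw 73.4 tilt [-1.e+00  1.e-04 -6.e-04]
```

View pics/w8.png

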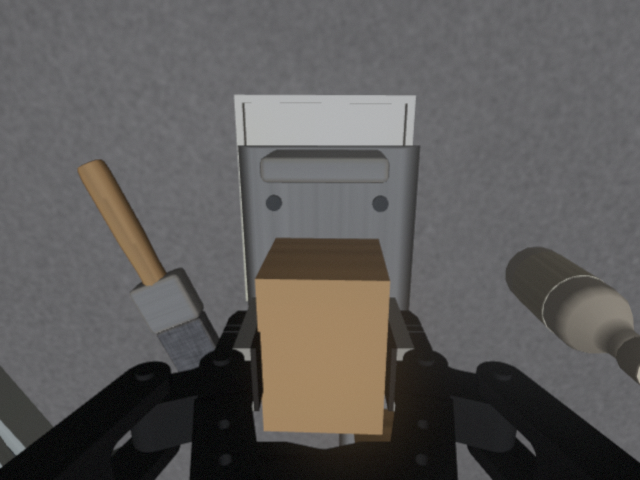

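The tray's near edge shows at row 95, cols 235–416, parallel to the plate.

```bash
python3 - <<'E'
from fit import *
c=dict(np.load("w8.npz"))
W=p2w(c,[(235,95.5),(416,95.5)],.014);print(W, np.linalg.norm(W[0]-W[1]))
d=W[1]-W[0];d/=np.linalg.norm(d);yaw=np.degrees(np.arctan2(d[1],d[0]));print("yaw",yaw)
ctr=W.mean(0)[:2]+.075*np.array([d[1],-d[0]]);print("centre",ctr)
t=ctr+.012*np.array([d[1],-d[0]]);print(t);go(t[0],t[1],.030,yaw)
E
```

```text
[[0.31643506 0.27436139 0.014     ]
 [0.35060297 0.38883681 0.014     ]] 0.11946575587924649
yaw 73.38101461972231
centre [0.40538611 0.31014866]
[0.41688484 0.30671659]
shift cm [12.87 -0.2   0.15] turn 0.01 cur yaw 73.4 tilt [-1.e+00  1.e-04 -6.e-04]
```

```bash
python3 -m crank '[[[3,-0.2,0.1,0],[7,-0.2,0.1,0],[10.5,-0.2,0.1,0],[12,-0.2,0.1,0],[12.4,-0.2,0.1,0],[12.7,-0.2,0.1,0],[12.9,-0.2,0.1,0],[12.9,-0.2,0.1,0]]]'
```

```text
t: 11.9
position: [0.4169, 0.3076, 0.0303]
tool_rot: [-0.994, 1.331, 0.994]
contact_force: [-0.2, 0.8, -2.5]
grip_width: 0.456
```

```bash
python3 -m crank '[[[0.1,0,0,0],[0.15,0,0,0],[0.15,0,0,0]]]'; python3 -m crank '[[[0,0,0,0],[0,0,0,0],[0,0,0,0],[0,0,0,0]]]' 110
python3 -m crank '[[[-1,0,0,0],[-3,0,0,0],[-7,0,0,0],[-12,0,0,0],[-17,2,0,0],[-17,2,0,0],[-17,2,0,0]]]' 0
python3 - <<'E'
from h import *
c=cam("wrist"); cv2.imwrite("pics/w9.png",c["img"]);np.savez("w9.npz",**c);go(.40,-.285,.2,60)
E
```

```text
t: 12.28
position: [0.4168, 0.3079, 0.0293]
tool_rot: [-0.994, 1.331, 0.994]
contact_force: [-2.4, 1.6, 9.0]
grip_width: 0.462
t: 12.78
position: [0.4165, 0.3073, 0.0282]
tool_rot: [-0.994, 1.332, 0.994]
contact_force: [0.2, 1.0, 0.4]
grip_width: 0.569
t: 13.65
position: [0.3973, 0.313, 0.1984]
tool_rot: [-0.994, 1.332, 0.994]
contact_force: [-0.5, -0.0, -0.2]
grip_width: 1.002
shift cm [ -0.2  -17.32 -57.21] turn 13.44 cur yaw 73.44 tilt [-1.e+00  6.e-04 -7.e-04]
```

View pics/w9.png

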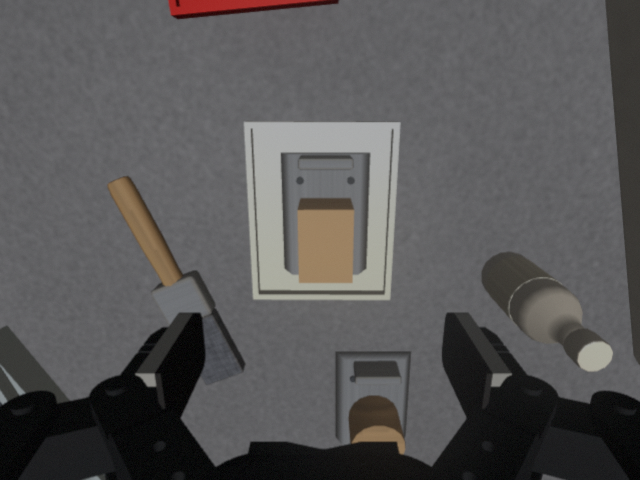

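The plain plate lies flat in the middle of the tray (plate 282–370 × 152–275, inner tray about 252–397 × 130–293). On to the ribbed plate.

```bash
python3 -m crank '[[[-0.5,-1.2,-4,1],[-0.5,-2.8,-9,2],[-0.2,-4.4,-14.5,3.2],[-0.2,-6.1,-20,4.5],[-0.2,-7.7,-25.5,5.8],[-0.2,-9.4,-31,7],[-0.2,-11,-36.5,8.3],[-0.2,-12.8,-42,9.6],[-0.2,-14.4,-47.5,11],[-0.2,-16,-53,12.5],[-0.2,-17.3,-57.2,13.4],[-0.2,-17.3,-57.2,13.4]]]' 0
python3 -m crank '[[[0,0,0,0],[0,0,0,0]]]'
python3 - <<'E'
from h import *
c=cam("wrist"); cv2.imwrite("pics/w10.png",c["img"]);np.savez("w10.npz",**c);print(tool())
E
```

```text
t: 15.2
position: [0.3993, -0.2871, 0.1987]
tool_rot: [-0.812, 1.414, 0.815]
contact_force: [-0.0, 0.7, -0.5]
grip_width: 1.004
t: 15.45
position: [0.4, -0.2833, 0.1999]
tool_rot: [-0.816, 1.412, 0.818]
contact_force: [0.3, -1.0, 0.0]
grip_width: 1.001
(array([[-3.87970774e-04, -8.67081197e-01,  4.98166687e-01],
       [ 5.28895907e-04,  4.98166477e-01,  8.67081243e-01],
       [-9.99999785e-01,  5.99880502e-04,  2.65321662e-04]]), array([ 0.40014377, -0.2834098 ,  0.20013898]))
```

View pics/w10.png

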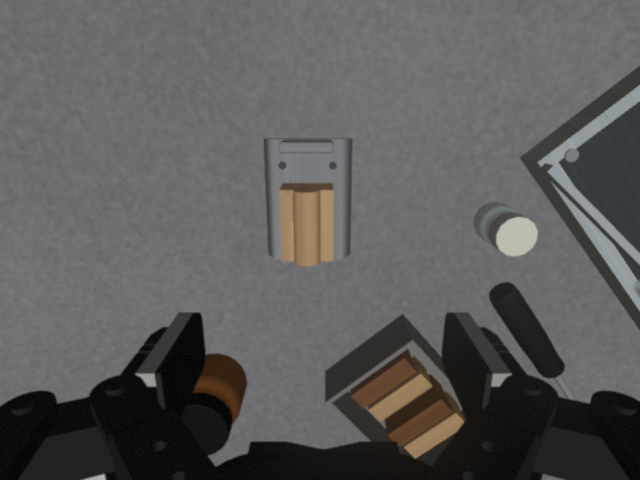

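```bash
python3 - <<'E'
import cv2
i=cv2.imread("pics/w10.png")
cv2.imwrite("pics/w10a.png",cv2.resize(i[130:275,255:365],None,fx=4,fy=4,interpolation=cv2.INTER_CUBIC))
E
```

```text
(no output)
```

View pics/w10a.png

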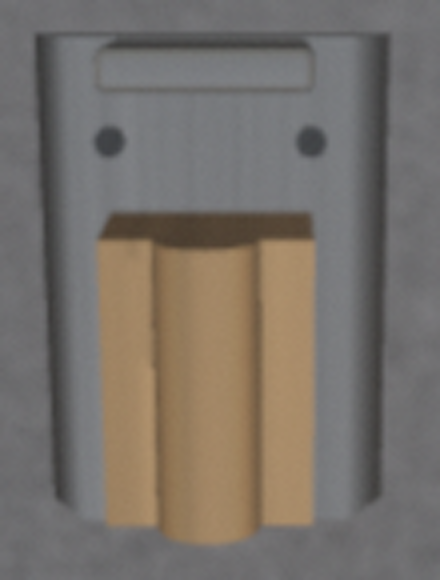

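```bash
python3 - <<'E'
from fit import *
c=dict(np.load("w10.npz"))
f=lambda l,x,y,k:[(x+(u+.5)/k-.5,y+(v+.5)/k-.5) for u,v in l]
t,th=fit(c,[[-16,-20,44],[-16,20,44],[40,20,44],[40,-20,44]],f([(98,240),(315,240),(315,525),(106,525)],255,130,4))
t2,th2=fit(c,[[-50,-36,0],[-50,36,0]],f([(36,33),(390,33)],255,130,4))
b=t+.012*np.array([np.cos(th),np.sin(th)]);print(b)
go(b[0],b[1],.055,np.degrees(th)+90)
E
```

```text
origin [ 0.3903 -0.2919] yaw deg -29.87 res mm [[0.1, 0.0], [0.0, -0.1], [0.1, 0.3], [-0.2, -0.2]]
origin [ 0.3903 -0.292 ] yaw deg -29.92 res mm [[0.0, 0.1], [-0.0, -0.1]]
[ 0.40075407 -0.29790118]
shift cm [14.51 -0.78 -1.23] turn -0.01 cur yaw 60.12 tilt [-1.e+00  6.e-04  3.e-04]
```

```bash
python3 -m crank '[[[3,-0.8,-1.2,0],[8,-0.8,-1.2,0],[13,-0.8,-1.2,0],[16,-0.8,-1.2,0],[17.5,-0.8,-1.2,0],[17.9,-0.8,-1.2,0],[17.9,-0.8,-1.2,0]]]' 0
python3 -m crank '[[[0,0,0,0],[0,0,0,0],[0,0,0,0],[0,0,0,0],[0,0,0,0],[0,0,0,0]]]' 255 80
python3 - <<'E'
from h import *
c=cam("wrist"); cv2.imwrite("pics/w11.png",c["img"]);print(robot.state()["contact_force"],tool()[1])
E
```

```text
t: 16.38
position: [0.4017, -0.2992, 0.0221]
tool_rot: [-0.817, 1.412, 0.815]
contact_force: [-0.9, -0.1, 0.2]
grip_width: 0.998
t: 17.12
position: [0.4015, -0.2991, 0.0222]
tool_rot: [-0.817, 1.412, 0.815]
contact_force: [-1.5, 1.9, 9.8]
grip_width: 0.448
[-0.63631596  1.76578627  9.24918365] [ 0.40148108 -0.29916004  0.02212952]
```

View pics/w11.png

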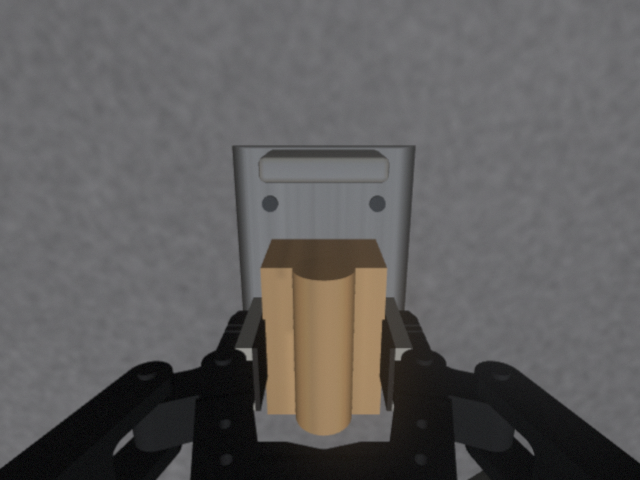

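```bash
python3 -m crank '[[[-0.5,0,0,0],[-2,0,0,0],[-5,0,0,0],[-9,0,0,0],[-12,0,0,0],[-12,0,0,0],[-12,0,0,0]]]'
python3 - <<'E'
from h import *
th=np.radians(10.45);p=np.array([.604,-.032])+np.array([np.cos(th),np.sin(th)])*-.097+np.array([-np.sin(th),np.cos(th)])*-.0003
print(p,robot.state()["contact_force"],robot.state()["grip_width"]);go(p[0],p[1],.12,100.45)
E
```

```text
t: 18.05
position: [0.4006, -0.2985, 0.1406]
tool_rot: [-0.815, 1.413, 0.817]
contact_force: [-0.3, -0.3, -3.7]
grip_width: 0.447
[ 0.5086633  -0.04988863] [-0.30537434 -0.30274387 -3.67896987] 0.4467440132369463
shift cm [ 2.07  3.05 26.93] turn -40.41 cur yaw 60.04 tilt [-1.e+00  1.e-03  3.e-04]
```

```bash
python3 -m crank '[[[0,0.2,2,-3],[0,0.5,5.5,-8],[0,1,9.5,-14],[0,1.5,13.5,-20],[0,2,17.5,-26],[0,2.4,21,-32],[0,2.8,24.5,-37],[0.8,3,26.5,-40],[1.8,3,26.9,-40.4],[2,3,26.9,-40.4],[2,3,26.9,-40.4],[2,3,26.9,-40.4]]]'
python3 - <<'E'
from h import *
c=cam("wrist"); cv2.imwrite("pics/w12.png",c["img"]);np.savez("w12.npz",**c);go(.50866,-.0499,.053,100.45)
E
```

```text
t: 19.55
position: [0.5094, -0.0515, 0.1215]
tool_rot: [-1.341, 1.118, 1.341]
contact_force: [-0.0, -0.2, -3.4]
grip_width: 0.452
shift cm [6.86 0.05 0.17] turn -0.07 cur yaw 100.38 tilt [-1.e+00 -3.e-04 -2.e-04]
```

View pics/w12.png

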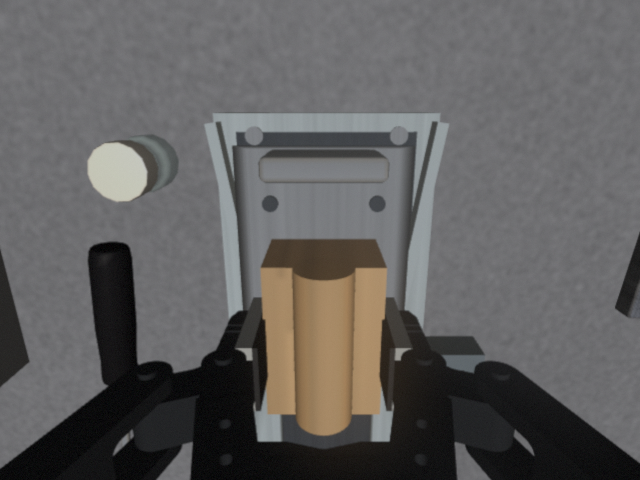

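Plate and dock centrelines differ by about 1 mm (cols 324 and 326.5). I'll shift +z by 1.5 mm and lower onto the apron.

```bash
python3 -m crank '[[[1.5,-0.4,0.15,0],[3.5,-0.4,0.15,0],[5.2,-0.4,0.15,0],[6.2,-0.4,0.15,0],[6.6,-0.4,0.15,0],[6.8,-0.4,0.15,0],[6.9,-0.4,0.15,0],[6.9,-0.4,0.15,0]]]'
python3 - <<'E'
from h import *
c=cam("wrist"); cv2.imwrite("pics/w13.png",c["img"]);np.savez("w13.npz",**c);R_,p=tool();print(p,robot.state()["contact_force"])
th=np.radians(10.45);d=p[:2]-[.604,-.032];print("dock xy mm",1000*(d@[np.cos(th),np.sin(th)]),1000*(d@[-np.sin(th),np.cos(th)]))
E
```

```text
t: 20.6
position: [0.5134, -0.0487, 0.0526]
tool_rot: [-1.343, 1.117, 1.342]
contact_force: [-0.2, -0.7, -3.5]
grip_width: 0.452
[ 0.51335922 -0.04871557  0.05263253] [ 0.37522505  0.12386768 -3.3722645 ]
dock xy mm -92.1692002434661 0.001871339343248154
```

View pics/w13.png

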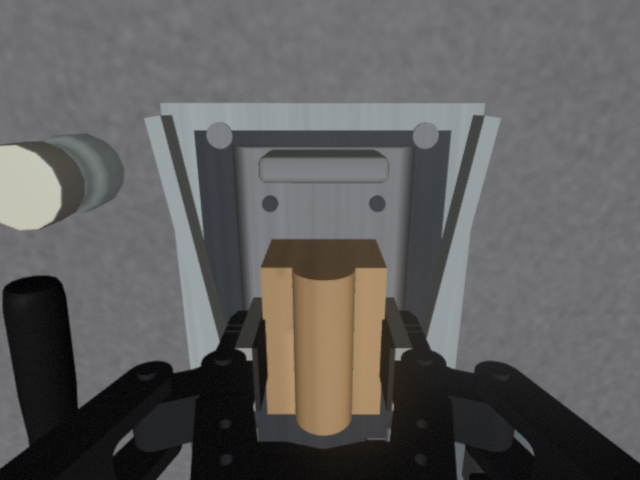

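Plate and guides are concentric (about col 323–324), with the underside just over the floor. I'll lower slightly and slide in part-way.

```bash
python3 -m crank '[[[0.06,0,0,0],[0.06,-1,0,0],[0.06,-2,0,0],[0.06,-3,0,0],[0.06,-4,0,0],[0.06,-5,0,0],[0.06,-6,0,0],[0.06,-6,0,0]]]'
python3 - <<'E'
from h import *
c=cam("wrist"); cv2.imwrite("pics/w14.png",c["img"]);R_,p=tool();print(p,robot.state()["contact_force"],robot.state()["moment"])
th=np.radians(10.45);d=p[:2]-[.604,-.032];print("dock xy mm",1000*(d@[np.cos(th),np.sin(th)]),1000*(d@[-np.sin(th),np.cos(th)]))
E
```

```text
t: 21.65
position: [0.5693, -0.0384, 0.0522]
tool_rot: [-1.341, 1.123, 1.346]
contact_force: [-14.9, -3.6, 16.4]
grip_width: 0.45
[ 0.56930762 -0.03839103  0.0522331 ] [-14.59458266  -3.84000184  15.1711099 ] [-0.69067675  2.8831769   0.38741721]
dock xy mm -35.276150730727075 0.007386672204452184
```

View pics/w14.png

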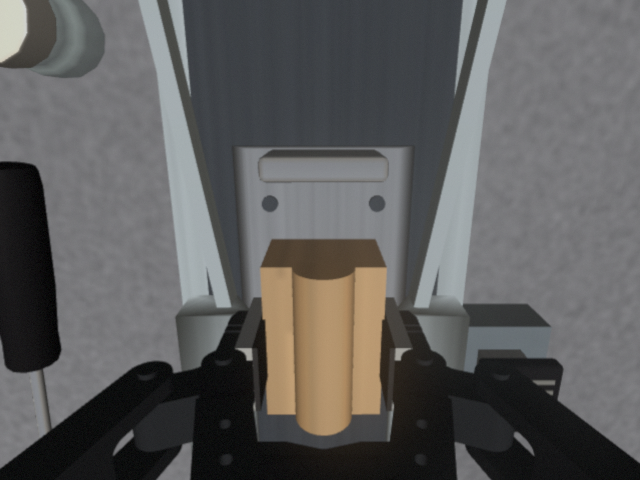

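```bash
python3 -m crank '[[[-0.05,-0.5,0,0],[-0.06,-1,0,0],[-0.06,-1.5,0,0],[-0.06,-2,0,0],[-0.06,-2.5,0,0],[-0.06,-3,0,0],[-0.06,-3,0,0]]]'
python3 - <<'E'
from h import *
c=cam("wrist"); cv2.imwrite("pics/w15.png",c["img"]);R_,p=tool();print(p,robot.state()["contact_force"],robot.state()["moment"])
th=np.radians(10.45);d=p[:2]-[.604,-.032];print("dock xy mm",1000*(d@[np.cos(th),np.sin(th)]),1000*(d@[-np.sin(th),np.cos(th)]))
E
```

```text
t: 22.58
position: [0.6028, -0.0323, 0.0524]
tool_rot: [-1.343, 1.116, 1.341]
contact_force: [1.0, -0.2, 0.5]
grip_width: 0.45
[ 0.60274892 -0.03225575  0.05235872] [2.33391023 1.10664837 0.28852343] [ 0.03896402 -0.56796834 -0.09672743]
dock xy mm -1.2767123791848662 -0.024589657031410878
```

View pics/w15.png

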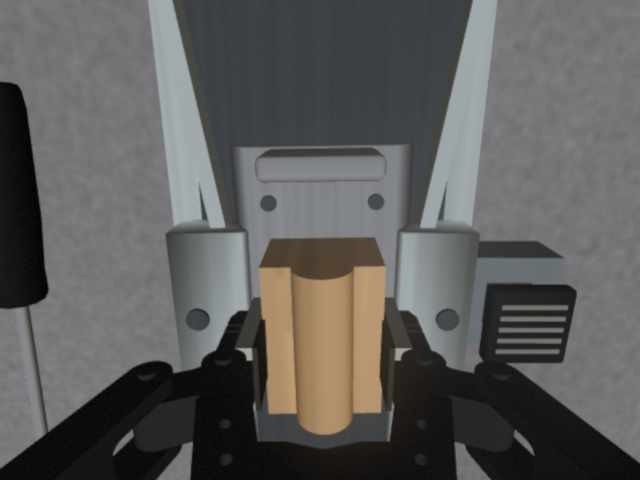

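It has passed the catch ramp and runs freely. I'll slide on to the ejector zone.

```bash
python3 -m crank '[[[0,-0.7,0,0],[0,-1.7,0,0],[0,-2.7,0,0],[0,-3.7,0,0],[0,-4.7,0,0],[0,-5.5,0,0],[0,-6.2,0,0],[0,-6.8,0,0],[0,-7.2,0,0],[0,-7.2,0,0]]]'
python3 - <<'E'
from h import *
c=cam("wrist"); cv2.imwrite("pics/w16.png",c["img"]);np.savez("w16.npz",**c);R_,p=tool();print(p,robot.state()["contact_force"],robot.state()["moment"])
th=np.radians(10.45);d=p[:2]-[.604,-.032];print("dock xy mm",1000*(d@[np.cos(th),np.sin(th)]),1000*(d@[-np.sin(th),np.cos(th)]))
E
```

```text
t: 23.88
position: [0.6675, -0.0199, 0.0527]
tool_rot: [-1.338, 1.126, 1.348]
contact_force: [-24.1, -3.0, 23.5]
grip_width: 0.449
[ 0.66749436 -0.01988801  0.05267579] [-22.91126809  -3.05178552  23.34220278] [-0.98161562  4.80783012 -0.22903181]
dock xy mm 64.63805683547892 0.39465406150240256
```

View pics/w16.png

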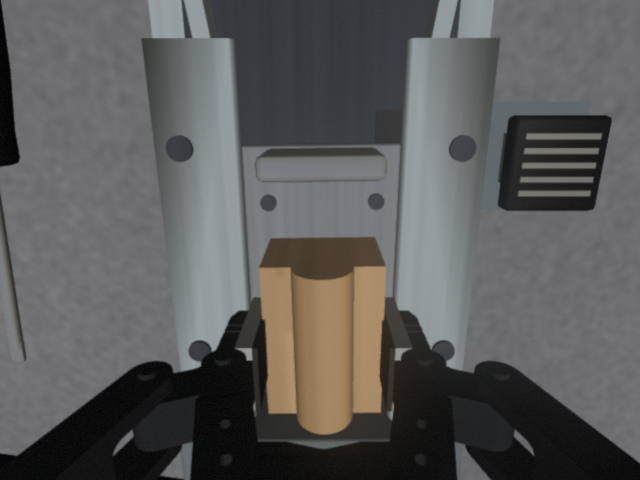

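```bash
python3 -m crank '[[[-0.1,0,0,0],[-0.2,0,0,0],[-0.2,0,0,0]]]'
python3 - <<'E'
from h import *
R_,p=tool();print(p,R_[2],robot.state()["contact_force"],robot.state()["moment"])
th=np.radians(10.45);d=p[:2]-[.604,-.032];print("dock xy mm",1000*(d@[np.cos(th),np.sin(th)]),1000*(d@[-np.sin(th),np.cos(th)]))
E
```

```text
t: 24.3
position: [0.6677, -0.0199, 0.053]
tool_rot: [-1.338, 1.125, 1.349]
contact_force: [-16.1, -4.3, 7.1]
grip_width: 0.451
[ 0.66768787 -0.01989506  0.05300949] [-9.99954464e-01  9.53854556e-03  2.94555789e-04] [-16.11110319  -4.33084284   7.14871037] [-1.08608619  3.51323782 -0.21280068]
dock xy mm 64.82707506837082 0.352623562063348
```

```bash
python3 -m crank '[[[-0.08,-0.3,0,0],[-0.12,-0.6,0,0],[-0.15,-0.9,0,0],[-0.17,-1.1,0,0],[-0.17,-1.1,0,0],[-0.17,-1.1,0,0]]]'
python3 - <<'E'
from h import *
c=cam("wrist"); cv2.imwrite("pics/w17.png",c["img"]);np.savez("w17.npz",**c)
R_,p=tool();print(p,R_[2],robot.state()["contact_force"],robot.state()["moment"])
th=np.radians(10.45);d=p[:2]-[.604,-.032];print("dock xy mm",1000*(d@[np.cos(th),np.sin(th)]),1000*(d@[-np.sin(th),np.cos(th)]))
E
```

```text
t: 25.05
position: [0.6763, -0.0184, 0.0533]
tool_rot: [-1.336, 1.129, 1.352]
contact_force: [-21.0, -6.3, 3.1]
grip_width: 0.451
[ 0.67628412 -0.01839702  0.05328562] [-9.99896843e-01  1.43604070e-02  2.85355974e-04] [-20.14636923  -6.91144313   2.22006508] [-1.7155709   4.5074617   0.18171477]
dock xy mm 73.55246003806768 0.2666484417344322
```

View pics/w17.png

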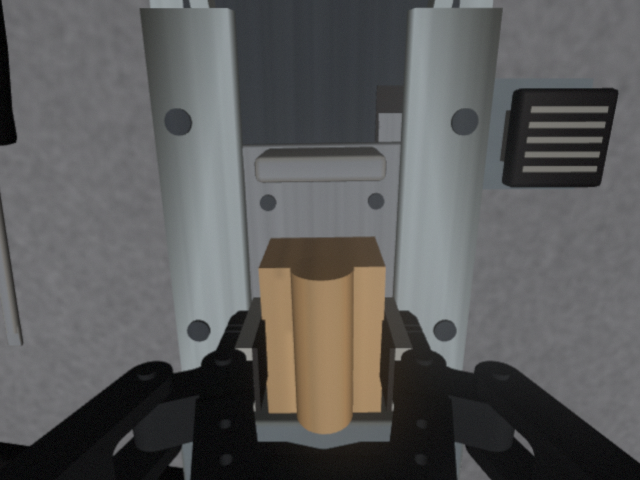

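The nose shows at about (390,125), right behind the plate edge. I'll push a little further.

```bash
python3 -m crank '[[[0,-0.2,0,0],[0,-0.35,0,0],[0,-0.35,0,0],[0,-0.35,0,0]]]'
python3 - <<'E'
from h import *
c=cam("wrist"); cv2.imwrite("pics/w18.png",c["img"]);np.savez("w18.npz",**c)
cv2.imwrite("pics/w18a.png",cv2.resize(c["img"][60:230,220:640],None,fx=1.9,fy=1.9,interpolation=cv2.INTER_CUBIC))
R_,p=tool();print(p,R_[2],robot.state()["contact_force"],robot.state()["moment"])
th=np.radians(10.45);d=p[:2]-[.604,-.032];print("dock xy mm",1000*(d@[np.cos(th),np.sin(th)]),1000*(d@[-np.sin(th),np.cos(th)]))
E
```

```text
t: 25.6
position: [0.6807, -0.0176, 0.0531]
tool_rot: [-1.336, 1.128, 1.351]
contact_force: [-16.5, -4.4, -0.7]
grip_width: 0.451
[ 0.68069283 -0.01750205  0.05312379] [-9.99920583e-01  1.25920461e-02  5.17621386e-04] [-15.94708277  -5.63156218  -2.12430919] [-1.3776004   3.51661104  0.02274132]
dock xy mm 78.05037173972782 0.3471327066877504
```

View pics/w18a.png

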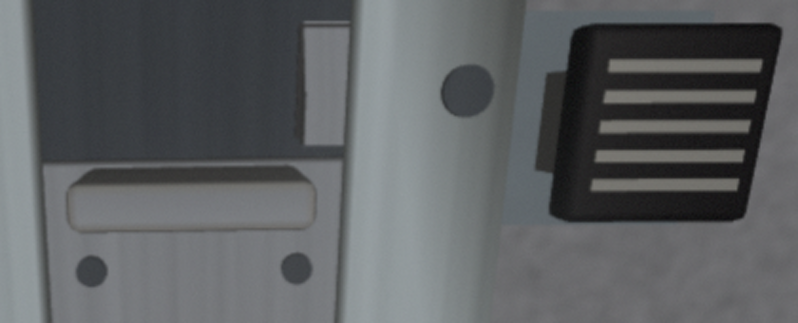

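The nose is clear and up behind the plate, with a small gap, and the pad is raised. I'll ease off, open and withdraw.

```bash
python3 -m crank '[[[0,0.3,0,0],[0,0.5,0,0],[0,0.5,0,0]]]'; python3 -m crank '[[[0,0,0,0],[0,0,0,0],[0,0,0,0],[0,0,0,0]]]' 110
python3 -m crank '[[[-1,0,0,0],[-3,0,0,0],[-7,2,0,0],[-12,6,0,0],[-17,10,0,0],[-18,11,0,0],[-18,11,0,0],[-18,11,0,0],[-18,11,0,0]]]' 0
python3 - <<'E'
from h import *
c=cam("wrist"); cv2.imwrite("pics/w19.png",c["img"]);np.savez("w19.npz",**c);print(tool())
cv2.imwrite("pics/w19a.png",cv2.resize(c["img"][190:440,220:450],None,fx=2.4,fy=2.4,interpolation=cv2.INTER_CUBIC))
c=cam("top");cv2.imwrite("pics/top2.png",c["img"])
E
```

```text
t: 26.02
position: [0.6781, -0.018, 0.0532]
tool_rot: [-1.338, 1.124, 1.348]
contact_force: [-6.3, -4.2, -8.2]
grip_width: 0.45
t: 26.52
position: [0.6822, -0.0175, 0.0563]
tool_rot: [-1.343, 1.117, 1.342]
contact_force: [-0.3, -0.2, -0.1]
grip_width: 0.566
t: 27.65
position: [0.5736, -0.0373, 0.2344]
tool_rot: [-1.341, 1.118, 1.344]
contact_force: [-0.9, 0.3, 0.6]
grip_width: 0.999
(array([[-2.21517093e-03, -9.83381087e-01, -1.81539888e-01],
       [ 4.52912947e-04, -1.81541302e-01,  9.83383217e-01],
       [-9.99997444e-01,  2.09614015e-03,  8.47531040e-04]]), array([ 0.57355024, -0.03729433,  0.23451556]))
```

View pics/w19a.png

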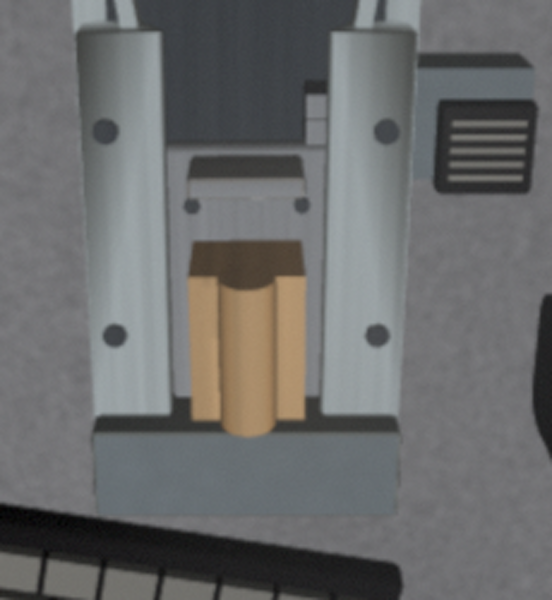

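View pics/top2.png

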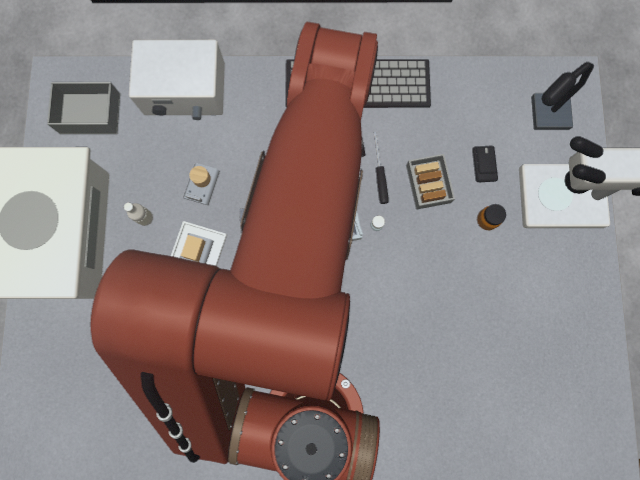

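The plate sits behind the raised nose (nose at (316,118), plate edge at row 147 of the crop). I'll check its position numerically.

```bash
python3 - <<'E'
from fit import *
c=dict(np.load("w19.npz"))
f=lambda l,x,y,k:[(x+(u+.5)/k-.5,y+(v+.5)/k-.5) for u,v in l]
t,th=fit(c,[[-16,-20,74],[-16,20,74],[40,20,74],[40,-20,74]],f([(190,277),(305,277),(305,420),(190,420)],220,190,2.4))
D,dt=fit(c,[[-35,-58,50],[-35,58,50],[115,-58,50],[115,58,50],[6,84,55]],f([(78,32),(416,32),(95,415),(401,415),(485,147)],220,190,2.4))
d=t-D;print("plate in dock mm",1000*(d@[np.cos(dt),np.sin(dt)]),1000*(d@[-np.sin(dt),np.cos(dt)]))
pad=f([(485,147)],220,190,2.4)
for z in(.045,.055): 
    w=p2w(c,pad,z)[0][:2]-D;print("pad if z",z,1000*(w@[np.cos(dt),np.sin(dt)]),1000*(w@[-np.sin(dt),np.cos(dt)]))
E
```

```text
origin [ 0.6641 -0.0208] yaw deg 10.41 res mm [[-0.2, 0.4], [-0.1, -0.5], [0.1, 0.5], [0.2, -0.5]]
origin [ 0.6044 -0.0323] yaw deg 10.7 res mm [[-0.4, 1.3], [0.5, -0.2], [0.2, -0.6], [0.5, 1.0], [-0.7, -1.5]]
plate in dock mm 60.86351325343015 0.2414359003615686
pad if z 0.045 8.53404214855015 85.137651093566
pad if z 0.055 5.027526349776519 82.61310269269332
```

```bash
python3 - <<'E'
from h import *
c=cam("scene");cv2.imwrite("pics/sc2.png",c["img"])
E
```

```text
(no output)
```

View pics/sc2.png

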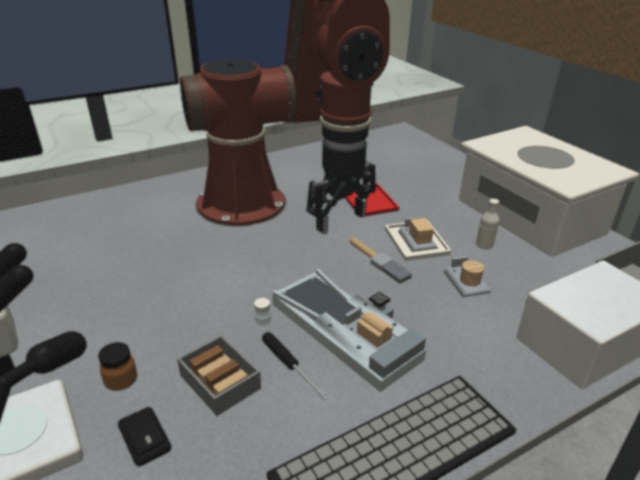

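The scene view shows the plain plate flat in the white tray at (420,238), the ribbed plate home in the dock at (375,328), and the bystanders where they were. The gripper is clear of everything.

```bash
python3 - <<'E'
from plant import robot
print(robot.job_done(), robot.state()["t"])
E
```

```text
the job is handed in; nothing more can be done
the job is handed in; nothing more can be done
```

The specimen is changed and the job is handed in; the last clock reading before that was about 27.7 s.

- **Plain plate:** I pressed the catch pad down and the plate sprang out. I drew it onto the apron, lifted it off and laid it in the white tray. The wrist picture shows it flat, upright and centred, judged by eye and not measured after release.
- **Ribbed plate:** I set it on the apron, slid it in tab last, pushed it slightly past home and let go. It then measured at dock x = 60.9 mm and y = 0.2 mm, against 60 and 0, which is within the calibration error. The nose stands up behind it and the pad position matches "up".
- **Push force:** The wrist force reached about 33 N in all, 24 N of it against the slide, above the 20 N suggested for the push. It was high because the grip was also pressing the plate down. I raised the tool and finished at about 17 to 21 N.
- **Rest of the bench:** The last pictures show the round-core plate and the bystanders where they were, and the gripper clear of everything.

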